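Decant nuts through the funnel

ROBOT

A 6-joint arm with a two-finger parallel gripper is mounted at the origin on the work surface; the furniture and walls round the work are solid. World frame = base frame: x ahead of the robot, y to its left, z up, the work surface at z = 0. Lengths are in m, angles in rad, forces in N, time in s.
With the tool pointing down it reaches from about 0.325 to 0.9 m from the base axis. Payload 6.1 kg.
Tool frame: the origin (TCP) lies midway between the tips of the shut fingers; the grasp point (between the pads) lies 19 mm behind it; z points along the fingers, y is the line along which they close (so a half turn about z gives the same grasp; the last joint's range is limited). The gripper opens to 85 mm and grips with 20 to 120 N. Pads are 22 mm wide; open, the fingers measure 114 mm over their backs; the gripper's body (76 mm by 85 mm) begins 54 mm behind the grasp point. The pads swing forward as they close: fully open they stand 13 mm farther back than shut.
Start: joints at [-1.251, 0.22, 1.526, -0, 1.395, -0.126], TCP at [0.269, -0.564, 0.231] pointing down, gripper open.
Joint ranges: [-2.98, 2.98], [-0.91, 2.08], [0.09, 2.57], [-1.24, 4.39], [0.2, 2.65], [-2.68, 2.68]. Speed limits (rad/s): [2.57, 2.57, 3.01, 3.14, 3.14, 3.14].

INTERFACE

Orientations are given as a unit quaternion [x, y, z, w].
In Python, from bench import * gives the robot as it stands.
- The arm moves only by the tool move_arm, never from a script. Its argument "commands" is a list of rows, each a list of 5 numbers: the shift along the world's x, y, z in m, then the turn about the world's z in rad, then the finger opening in m, from 0 to 0.0854. In form: [[x, y, z, twist, jaw], ...]. A call has exactly 5 rows; each row is the pose to reach, as a shift and turn from the pose commanded when the call began; what a row does not reach only later rows make up. A row lasts 1/8 s, in which the tool goes at most 62.5 mm and 10.7 degrees, less where a joint would pass 70% of its speed; a pose out of reach is approached as far as the arm can. A call with a gripper value outside its range is refused whole. The fingers move at their own pace and stop on an object; the grip force is fixed at half the most. Time passes only in rows, so rows that repeat a pose let the fingers close, or fill a call up. It gives the time, the measured TCP pose, the force, the opening and the grip force at its end, in the units of the state.
- state(): the state, without advancing time (a new reading comes with each control period).
- read_camera(name): name is "side" or "top"; returns (picture, depth): 384x512x3 uint8, blue, green, red; 384x512 float32, m along the optical axis (not along the pixel's ray), 0 where there is no reading.
- camera_info(name): a dict with "fx", "fy", "cx", "cy" (pixels), "xyz" and "attitude" of the camera in the world. Camera axes: x right, y up, looking along -z (the intrinsics and any distortion apply to the point x, -y, -z); pixel columns grow to the right and rows downward; lengths in m; the calibration is good to about 2 mm. A picture is of the moment at which its call begins. camera_info takes no time and is no camera call.
- finish_job(): hands the job in; it is judged then, once.
The state is a dict: "clock": time; "joints": joint angles; "joint_velocities": joint speeds; "effort": joint torques, N m; "ee_pos": TCP position; "tcp_rot": TCP orientation; "force": force on the tool from outside, world axes, zero at the start; "moment": the same for the moment, N m; "finger_gap": finger opening in m; "grip_force": force on a finger pad.
Only numpy, scipy, OpenCV 4.12 (cv2) and the standard library are available. Lean on these libraries where they do the work, as an engineer would, in place of code of your own. Each camera call takes 0.05 s, during which the arm holds its last target. There are 200 camera calls.

TASK

Stand the wide funnel in the neck of the grey canister, then pour all four nuts out of the scoop through the funnel so that they end up in the canister; tip them in, do not handle the nuts with the gripper. Leave the funnel sitting in the neck, lay the empty scoop flat, right way up, on the bench, and do not tip over or shift the canister, or disturb the small wood offcut and the short square steel bar.

Things in the scene. Friction and masses are not known exactly. Their poses are not given: they have to be found in the camera images.
- jar: grey painted steel canister with an open narrow neck, standing upright, 0.6 to 0.9 kg. Body 92 mm across and 72 mm high, then a shoulder; neck 70 mm outside, 64 mm inside, its rim 115 mm above the bench. Origin: centre of the underside, z up
- jar_mouth (a point): centre of the canister's mouth, level with the neck's rim (115 mm above its origin)
- funnel: bare aluminium wide-mouth funnel, 85 mm high, 0.2 kg, standing on its spout. Spout 56 mm outside, 52 inside, 32 long; then a cone up to 136 mm outside at the rim, wall 2 mm. A black side handle below the rim points along the funnel's +x. Origin: centre of the spout's lower end, z up. Seated, the cone rests on the neck, the origin about 78 mm above the canister's underside
- funnel_handle (a point): grip point in the middle of the funnel's side handle, 89 mm from the funnel's axis along its x and 74 mm above its origin. The handle is a bar 42 mm long (68 to 108 mm from the axis), 14 mm wide across and 22 mm high
- funnel_rim (a point): centre of the funnel's rim, 85 mm above its origin
- scoop: steel scoop, open at the front, wooden bar handle behind; about 0.28 kg empty, lying flat. Pan 96 mm long, 84 mm wide at the back, 77 mm at the open lip, floor 3 mm thick, side walls 33 mm, back wall 36 mm high. Origin: centre of the pan's underside; +x points to the lip (48 mm ahead), z up; the handle runs along -x
- scoop_lip (a point): middle of the pan's open front lip, on the floor, (48, 0, 3) mm from the scoop's origin
- scoop_handle (a point): grip point on the wooden handle, (-100, 0, 32) mm from the scoop's origin. The handle is a straight bar from x = -64 to -172 mm, 18 mm wide, 22 mm high, its middle 32 mm above the bench
- offcut: small softwood offcut, 30x75x22 mm, a bystander on the robot's side of the work. Origin: centre of the underside
- bar: short square steel bar, 20x88x20 mm, a bystander near the bench's far edge. Origin: centre of the underside
- nut0: one of four like steel hexagon nuts that lie in the scoop: 24 mm across flats, 27 mm across corners, 13 mm high, 33 g. Origin: centre of its underside (when flat)
- nut1: one of four like steel hexagon nuts that lie in the scoop: 24 mm across flats, 27 mm across corners, 13 mm high, 33 g. Origin: centre of its underside (when flat)
- nut2: one of four like steel hexagon nuts that lie in the scoop: 24 mm across flats, 27 mm across corners, 13 mm high, 33 g. Origin: centre of its underside (when flat)
- nut3: one of four like steel hexagon nuts that lie in the scoop: 24 mm across flats, 27 mm across corners, 13 mm high, 33 g. Origin: centre of its underside (when flat)

How it is judged:
On the way, in this order (a step that is already met when the one before it is completed fails the run):
1. the funnel sits upright in the canister's neck (horizontal distance between funnel and jar below 0.012 m and z of funnel in the frame of jar between 0.06 and 0.088 m and angle between funnel's own z axis and vertical below 0.2 rad and angle between jar's own z axis and vertical below 0.1 rad and contact force between the fingers and funnel below 0.3 N), for 0.2 s.
2. all four nuts are inside the canister, the funnel still in its neck (z of nut0 in the frame of jar between -0.005 and 0.07 m and horizontal distance between each of nut0, nut1, nut2, nut3 and jar below 0.045 m and z of nut1 in the frame of jar between -0.005 and 0.07 m and z of nut2 in the frame of jar between -0.005 and 0.07 m and z of nut3 in the frame of jar between -0.005 and 0.07 m and horizontal distance between funnel and jar below 0.012 m and z of funnel in the frame of jar between 0.06 and 0.088 m and angle between funnel's own z axis and vertical below 0.2 rad and angle between jar's own z axis and vertical below 0.1 rad), for 0.2 s.
At the end, for the whole second after the job is handed in: At rest: four nuts in the canister (under 70 mm above its base, 45 mm from its axis); funnel in the neck (12 mm off axis, spout end 60 to 88 mm above the base, tilt under 0.2 rad); canister upright (0.1 rad); scoop flat, right way up on the bench (under 12 mm, 0.12 rad) (all of step 2 and height (world z) of scoop below 0.012 m and angle between scoop's own z axis and vertical below 0.12 rad and linear speed of each of scoop, funnel, jar, nut0, nut1, nut2, nut3 below 0.02 m/s); the robot touches nothing.
It fails at once if the canister is tipped by more than 0.35 rad or shifted by more than 50 mm (angle between jar's own z axis and vertical above 0.35 rad or distance of jar from where it was at the start of the episode above 0.05 m).
It fails at once if a nut is handled with the gripper (more than 2 N between fingers and nut) (contact force between the fingers and nut0 above 2 N or contact force between the fingers and nut1 above 2 N or contact force between the fingers and nut2 above 2 N or contact force between the fingers and nut3 above 2 N).
It fails at once if the wood offcut or the square steel bar is moved by more than 40 mm (distance of any of offcut, bar from where it was at the start of the episode above 0.04 m).
It also fails if it takes over 72 s, if anything falls off the work surface, if the arm or the gripper's body presses on something with over 40 N, if the wrist force passes 120 N, or if a joint passes its speed limit or range.

## Working session

There is one attempt and no reset: what is moved stays moved. The work goes in short steps, Python scripts to look and compute and a tool call to move; the robot and the scene stay as the last step left them, time stands still between calls to the robot, and variables do not carry over. Pictures are saved under pics/ and viewed, at most 13 in all, crops included, and the job is handed in when it is done.

Besides the shell and the picture viewer there is one more tool, called after "Request:" as name(argument=value, ...), one argument or row to a line, values as JSON. move_arm: Moves the arm, as the interface text tells. Its arguments: {"type":"object","properties":{"commands":{"type":"array","items":{"type":"array","items":{"type":"number"}}}},"required":["commands"]}

```bash
mkdir -p pics; ls; cat > h.py <<'E'
from bench import *
import numpy as np, cv2
from scipy.spatial.transform import Rotation as R
def cam(n):
    i=camera_info(n); a=np.array(i["attitude"],float)
    M=R.from_quat(a).as_matrix() if a.size==4 else a.reshape(3,3)
    return i,M,np.array(i["xyz"])
def ray(n,u,v):
    i,M,o=cam(n); u=np.asarray(u,float); v=np.asarray(v,float)
    p=np.stack([u,v],-1).reshape(-1,1,2)
    K=np.array([[i["fx"],0,i["cx"]],[0,i["fy"],i["cy"]],[0,0,1]])
    q=cv2.undistortPoints(p,K,np.array(i.get("distortion",[0.]*5),float)).reshape(-1,2)
    d=np.c_[q[:,0],-q[:,1],-np.ones(len(q))]@M.T
    return o,d
def onplane(n,u,v,z):
    o,d=ray(n,u,v); return o+d*((z-o[2])/d[:,2])[:,None]
def cloud(n,dep):
    v,u=np.mgrid[:384,:512]; o,d=ray(n,u.ravel(),v.ravel())
    return (o+d*dep.reshape(-1,1)).reshape(384,512,3)
E
python3 - <<'E'
from h import *
for n in("side","top"):
    print(n,camera_info(n)); p,d=read_camera(n); cv2.imwrite(f"pics/{n}0.png",p); np.save(n+"0.npy",d)
print(state())
E
```

```text
pics
side {'fx': 454.22059196838995, 'fy': 454.22059196838995, 'cx': 247.26634689542396, 'cy': 185.17379500856245, 'xyz': array([ 0.01626949, -1.10786545,  0.55706979]), 'attitude': array([ 0.52756805, -0.13139591, -0.19067523,  0.81734327])}
top {'fx': 428.4122489643084, 'fy': 428.4122489643084, 'cx': 251.30714634481959, 'cy': 192.66929008209334, 'xyz': array([ 0.44062437, -0.15901121,  0.95734904]), 'attitude': array([-0.01462585,  0.03350963,  0.7114829 , -0.70175158])}
{'clock': 0.1, 'joints': array([-1.25111573e+00,  2.21195941e-01,  1.52751692e+00,  2.12871151e-05,
        1.39467509e+00, -1.26100224e-01]), 'joint_velocities': array([-0.00046042, -0.0006764 , -0.00392556, -0.00103004, -0.00097073,
        0.00025305]), 'effort': array([ 2.23910996e-03, -4.98239601e+01, -3.90549123e+01, -3.11067488e-04,
        5.62629401e-03, -3.11245583e-05]), 'ee_pos': array([ 0.26930581, -0.5633958 ,  0.23026777]), 'tcp_rot': array([ 9.75262622e-01,  2.21047534e-01, -7.63199095e-05, -8.94460910e-04]), 'force': array([-0.12614807, -0.29718743,  1.07090743]), 'moment': array([ 0.00569251, -0.00568346, -0.03419347]), 'grip_force': 0.0, 'finger_gap': 0.08535646357864374}
```

View pics/top0.png

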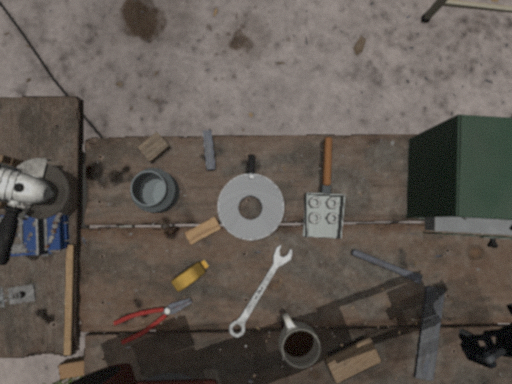

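View pics/side0.png

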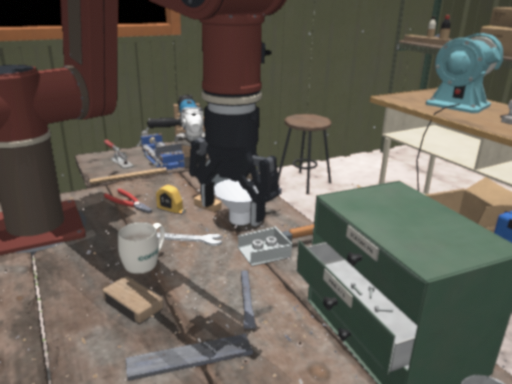

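```bash
python3 - <<'E'
from h import *
C={n:cloud(n,np.load(n+"0.npy")) for n in("top","side")}
T=C["top"]; p=cv2.imread("pics/top0.png")
def at(u,v): return T[v,u].round(4)
print("bench",at(230,260),at(370,200),at(120,230))
# height masks
def comp(c,zl,zh,box):
    P=c.reshape(-1,3); m=(P[:,2]>zl)&(P[:,2]<zh)&(P[:,0]>box[0])&(P[:,0]<box[1])&(P[:,1]>box[2])&(P[:,1]<box[3]); return P[m]
def circ(u,v,r,zl):
    m=np.zeros((384,512),np.uint8); cv2.circle(m,(u,v),r,255,-1)
    m=((T[...,2]>zl)&(m>0)); return m
def fit(P): # algebraic circle
    A=np.c_[2*P[:,:2],np.ones(len(P))]; s=np.linalg.lstsq(A,(P[:,:2]**2).sum(1),rcond=None)[0]
    return s[:2].round(4),np.sqrt(s[2]+s[:2]@s[:2]).round(4)
for nm,u,v,r,zl,h in(("funnel",250,207,38,.06,.085),("jar",153,190,30,.1,.115)):
    m=circ(u,v,r,zl); print(nm,"ztop",np.percentile(T[m][:,2],[50,95]))
    if nm=="funnel": m=cv2.morphologyEx(m.astype(np.uint8),cv2.MORPH_OPEN,np.ones((15,15)))
    c=max(cv2.findContours(m.astype(np.uint8),0,1)[0],key=cv2.contourArea)[:,0]
    print(fit(onplane("top",c[:,0],c[:,1],h)), cv2.fitEllipse(c))
for nm,box in(("scoop",(290,344,130,245)),("fhandle",(240,262,148,172)),("bar",(200,218,125,172)),("offcut",(182,224,214,248))):
    u0,u1,v0,v1=box; S=T[v0:v1,u0:u1].reshape(-1,3)
    S=S[S[:,2]>.012]; r=cv2.minAreaRect(S[:,:2].astype(np.float32)); print(nm,len(S),r,cv2.boxPoints(r).round(3).tolist(),np.percentile(S[:,2],[5,50,95]).round(4))
    if nm=="scoop":
        hd=S[(S[:,2]>.035)&(S[:,0]>S[:,0].max()-.1)]; print("handle",hd.mean(0),hd.min(0),hd.max(0),np.polyfit(hd[:,0],hd[:,1],1))
S=C["side"].reshape(-1,3)
for nm,box in (("funnel",(.40,.56,-.24,-.09)),("jar",(.4,.52,.0,.12)),("shandle",(.5,.7,-.36,-.3)),("fh",(.515,.57,-.18,-.14))):
    q=comp(C["side"],.005,.2,box); print("side",nm,len(q),np.percentile(q,[1,50,99],axis=0).round(3).tolist() if len(q) else 0)
E
```

```text
bench [ 3.570e-01 -1.357e-01  3.000e-04] [ 0.4857 -0.4519  0.0019] [ 0.4268  0.1067 -0.0011]
funnel ztop [0.07579398 0.08688293]Traceback (most recent call last):
  File "<stdin>", line 18, in <module>
ValueError: max() iterable argument is empty
```

```bash
python3 - <<'E'
from h import *
C={n:cloud(n,np.load(n+"0.npy")) for n in("top","side")}
T=C["top"]
def comp(c,zl,zh,box):
    P=c.reshape(-1,3); m=(P[:,2]>zl)&(P[:,2]<zh)&(P[:,0]>box[0])&(P[:,0]<box[1])&(P[:,1]>box[2])&(P[:,1]<box[3]); return P[m]
def fit(P):
    A=np.c_[2*P[:,:2],np.ones(len(P))]; s=np.linalg.lstsq(A,(P[:,:2]**2).sum(1),rcond=None)[0]
    return s[:2].round(4),np.sqrt(s[2]+s[:2]@s[:2]).round(4)
for nm,u,v,r,zl,h in(("funnel",250,207,38,.06,.085),("jar",153,190,30,.1,.115)):
    m=np.zeros((384,512),np.uint8); cv2.circle(m,(u,v),r,1,-1); m=m*(T[...,2]>zl).astype(np.uint8)
    c=max(cv2.findContours(m,0,1)[0],key=lambda c:len(c))[:,0]
    P=onplane("top",c[:,0],c[:,1],h); 
    for _ in range(4):
        ce,ra=fit(P); e=abs(np.hypot(*(P[:,:2]-ce).T)-ra); P=P[e<max(.003,np.median(e)*2)]
    print(nm,len(P),ce,ra,"ztop",np.percentile(T[m>0][:,2],[50,95]))
for nm,box in(("scoop",(290,345,130,245)),("fhandle",(240,262,148,172)),("bar",(200,218,125,172)),("offcut",(182,224,214,248))):
    u0,u1,v0,v1=box; S=T[v0:v1,u0:u1].reshape(-1,3)
    S=S[(S[:,2]>.012)&(S[:,2]<.2)]; r=cv2.minAreaRect(S[:,:2].astype(np.float32)); print(nm,len(S),np.round(r[0],3),np.round(r[1],3),r[2],cv2.boxPoints(r).round(3).tolist(),np.percentile(S[:,2],[5,50,95]).round(4))
    if nm in("scoop","fhandle"):
        hd=S[(S[:,2]>.03)&(S[:,0]>S[:,0].max()-(.1 if nm=="scoop" else .035))]; print("handle",hd.mean(0).round(4),hd.min(0),hd.max(0),np.polyfit(hd[:,0],hd[:,1],1))
for nm,box in (("funnel",(.35,.5,-.24,-.09)),("jar",(.4,.52,.0,.12)),("shandle",(.5,.7,-.36,-.3)),("fh",(.49,.57,-.18,-.14))):
    q=comp(C["side"],.005,.2,box); print("side",nm,len(q),np.percentile(q,[1,50,99],axis=0).round(3).tolist() if len(q) else 0)
E
```

```text
funnel 183 [ 0.4727 -0.1809] 0.0667 ztop [0.07579398 0.08688293]
jar 102 [0.5097 0.0195] 0.0346 ztop [0.11460536 0.11933332]
scoop 1169 [ 0.514 -0.346] [0.083 0.217] 85.93760681152344 [[0.4020000100135803, -0.3799999952316284], [0.6190000176429749, -0.39500001072883606], [0.625, -0.31200000643730164], [0.40799999237060547, -0.296999990940094]] [0.0148 0.0347 0.0454]
handle [ 0.5721 -0.3489  0.0427] [ 0.52282224 -0.36164872  0.0300837 ] [ 0.62227576 -0.33819206  0.04866783] [-0.06752259 -0.3102448 ]
fhandle 116 [ 0.562 -0.184] [0.013 0.036] 84.99366760253906 [[0.5429999828338623, -0.1889999955892563], [0.5789999961853027, -0.19200000166893005], [0.5799999833106995, -0.17900000512599945], [0.5450000166893005, -0.17599999904632568]] [0.0815 0.0857 0.0885]
handle [ 0.5621 -0.1836  0.0853] [ 0.54473038 -0.19166354  0.07180987] [ 0.57972073 -0.17667294  0.0898052 ] [-0.07824713 -0.1396294 ]
bar 371 [ 0.602 -0.092] [0.089 0.02 ] 5.608471870422363 [[0.5569999814033508, -0.0860000029206276], [0.5590000152587891, -0.10599999874830246], [0.6480000019073486, -0.09799999743700027], [0.6460000276565552, -0.07800000160932541]] [0.018  0.0211 0.0236]
offcut 520 [ 0.429 -0.086] [0.03  0.095] 27.484455108642578 [[0.39399999380111694, -0.05000000074505806], [0.43700000643730164, -0.13500000536441803], [0.46399998664855957, -0.12099999934434891], [0.41999998688697815, -0.03700000047683716]] [0.0204 0.0231 0.0797]
side funnel 1042 [[0.365, -0.238, 0.006], [0.454, -0.152, 0.054], [0.498, -0.101, 0.082]]
side jar 8 [[0.467, 0.026, 0.071], [0.473, 0.035, 0.078], [0.478, 0.044, 0.084]]
side shandle 285 [[0.5, -0.36, 0.015], [0.534, -0.355, 0.035], [0.575, -0.313, 0.042]]
side fh 89 [[0.491, -0.177, 0.036], [0.5, -0.152, 0.048], [0.524, -0.14, 0.07]]
```

Request:
move_arm(
  commands=[
    [0.03,0.04,0,-0.1,0.085],
    [0.06,0.08,0,-0.2,0.085],
    [0.09,0.12,0,-0.3,0.085],
    [0.12,0.16,0,-0.4,0.085],
    [0.15,0.2,0,-0.496,0.085],
  ],
)

```text
clock: 0.72
ee_pos: [0.4201, -0.3623, 0.2309]
tcp_rot: [1.0, -0.027, -0.0, -0.0]
force: [0.1, -0.9, -0.4]
finger_gap: 0.085
grip_force: 0.0
```

Request:
move_arm(
  commands=[
    [0.03,0.036,0,0,0.085],
    [0.06,0.072,0,0,0.085],
    [0.09,0.11,-0.02,0,0.085],
    [0.12,0.145,-0.05,0,0.085],
    [0.146,0.18,-0.08,0,0.085],
  ],
)

```text
clock: 1.35
ee_pos: [0.5663, -0.1825, 0.1503]
tcp_rot: [1.0, -0.025, 0.0, 0.0]
force: [0.6, -0.3, -0.3]
finger_gap: 0.085
grip_force: 0.0
```

```bash
python3 - <<'E'
from h import *
s=state(); print(s["clock"],s["ee_pos"],s["tcp_rot"],s["force"])
p,d=read_camera("side"); T=cloud("side",d); cv2.imwrite("pics/s1.png",p); np.save("s1.npy",d)
def fit(P):
    A=np.c_[2*P[:,:2],np.ones(len(P))]; q=np.linalg.lstsq(A,(P[:,:2]**2).sum(1),rcond=None)[0]
    return q[:2].round(4),np.sqrt(q[2]+q[:2]@q[:2]).round(4)
P=T.reshape(-1,3); 
for nm,b in(("jar",(.45,.57,-.04,.08)),):
    m=(P[:,0]>b[0])&(P[:,0]<b[1])&(P[:,1]>b[2])&(P[:,1]<b[3])&(P[:,2]>.005)&(P[:,2]<.2); q=P[m]
    print(nm,len(q),np.percentile(q,[1,50,99],axis=0).round(3).tolist())
    for lo,hi in((.01,.065),(.09,.108)):
        w=q[(q[:,2]>lo)&(q[:,2]<hi)]; print(len(w),fit(w) if len(w)>10 else 0)
E
```

```text
1.35 [ 0.5662998  -0.18252577  0.1502958 ] [ 9.99687950e-01 -2.49798287e-02  8.58476463e-05  5.27161103e-05] [ 0.55589342 -0.2915602  -0.277335  ]
jar 992 [[0.463, -0.027, 0.01], [0.494, -0.008, 0.075], [0.546, 0.054, 0.112]]
354 (array([0.5088, 0.0186]), np.float64(0.0443))
240 (array([0.509 , 0.0188]), np.float64(0.0334))
```

Request:
move_arm(
  commands=[
    [-0.002,-0.001,-0.04,0,0.085],
    [-0.002,-0.001,-0.075,0,0.085],
    [-0.002,-0.001,-0.095,0,0.085],
    [-0.002,-0.001,-0.095,0,0.085],
    [-0.002,-0.001,-0.095,0,0.01],
  ],
)

```text
clock: 2.02
ee_pos: [0.5645, -0.1856, 0.0578]
tcp_rot: [1.0, -0.025, 0.001, 0.0]
force: [0.2, 0.3, -0.3]
finger_gap: 0.0693
grip_force: 0.0
```

Request:
move_arm(
  commands=[
    [0,0,0,0,0.005],
    [0,0,0,0,0.005],
    [0,0,0,0,0.005],
    [0,0,0.01,0,0.005],
    [0,0,0.02,0,0.005],
  ],
)

```text
clock: 2.65
ee_pos: [0.5633, -0.1849, 0.0768]
tcp_rot: [1.0, -0.025, -0.0, -0.0]
force: [0.6, 0.0, -1.3]
finger_gap: 0.0126
grip_force: 61.6
```

```bash
cat >> h.py <<'E'
def fitc(P,n=5):
    for _ in range(n):
        A=np.c_[2*P[:,:2],np.ones(len(P))]; q=np.linalg.lstsq(A,(P[:,:2]**2).sum(1),rcond=None)[0]
        c,r=q[:2],np.sqrt(q[2]+q[:2]@q[:2]); e=abs(np.hypot(*(P[:,:2]-c).T)-r); P=P[e<=max(.003,2*np.median(e))]
    return c.round(4),r.round(4),len(P)
E
python3 - <<'E'
from h import *
s=state(); print(s["clock"],s["ee_pos"],s["finger_gap"],s["grip_force"],s["force"])
for n in("side","top"):
    p,d=read_camera(n); cv2.imwrite(f"pics/{n}2.png",p); np.save(n+"2.npy",d)
    T=cloud(n,d).reshape(-1,3)
    m=(T[:,0]>.39)&(T[:,0]<.545)&(T[:,1]>-.26)&(T[:,1]<-.1)&(T[:,2]>.03)&(T[:,2]<.115); q=T[m]
    print(n,len(q),q[:,2].max())
    for lo in np.arange(.03,.11,.01):
        w=q[(q[:,2]>lo)&(q[:,2]<lo+.01)]
        if len(w)>30: print(round(lo,3),fitc(w))
E
```

```text
2.65 [ 0.56334987 -0.18485191  0.07680113] 0.01261505182515665 61.57286524772644 [ 0.61865236  0.04958145 -1.34559077]
side 1464 0.1044657616428249
0.03 (array([ 0.4708, -0.1833]), np.float64(0.0266), 69)
0.04 (array([ 0.4705, -0.183 ]), np.float64(0.0269), 64)
0.05 (array([ 0.4697, -0.18  ]), np.float64(0.0336), 51)
0.06 (array([ 0.471 , -0.1829]), np.float64(0.0396), 125)
0.07 (array([ 0.4714, -0.1824]), np.float64(0.0464), 179)
0.08 (array([ 0.471, -0.182]), np.float64(0.0542), 234)
0.09 (array([ 0.471, -0.182]), np.float64(0.0611), 260)
0.1 (array([ 0.4707, -0.1827]), np.float64(0.066), 108)
top 1729 0.11055676948862725
0.05 (array([ 0.4733, -0.1821]), np.float64(0.028), 106)
0.06 (array([ 0.4735, -0.1808]), np.float64(0.0338), 188)
0.07 (array([ 0.4755, -0.1803]), np.float64(0.0399), 189)
0.08 (array([ 0.4717, -0.1829]), np.float64(0.0507), 201)
0.09 (array([ 0.4726, -0.182 ]), np.float64(0.0573), 299)
0.1 (array([ 0.473 , -0.1819]), np.float64(0.0644), 360)
```

View pics/side2.png

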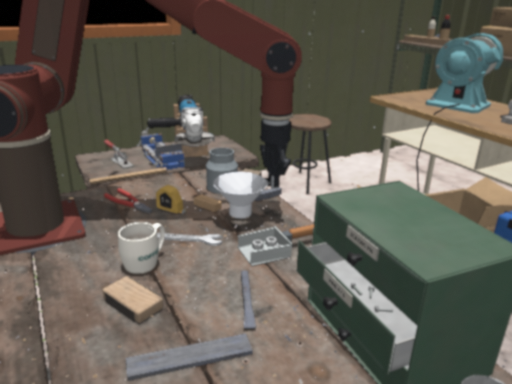

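Request:
move_arm(
  commands=[
    [0,0,0.03,0,0.005],
    [0,0,0.07,0,0.005],
    [0,0,0.11,0,0.005],
    [0,0.03,0.125,0,0.005],
    [0.01,0.06,0.125,0,0.005],
  ],
)

```text
clock: 3.38
ee_pos: [0.5743, -0.125, 0.2037]
tcp_rot: [1.0, -0.026, 0.002, 0.001]
force: [0.1, 0.1, -1.7]
finger_gap: 0.0129
grip_force: 61.6
```

Request:
move_arm(
  commands=[
    [0.01,0.04,0,0,0.005],
    [0.02,0.08,0,0,0.005],
    [0.028,0.12,0,0,0.005],
    [0.028,0.141,0,0,0.005],
    [0.028,0.141,0,0,0.005],
  ],
)

```text
clock: 4.0
ee_pos: [0.6011, 0.0173, 0.2011]
tcp_rot: [1.0, -0.024, -0.0, 0.0]
force: [-0.5, -0.3, -2.2]
finger_gap: 0.0131
grip_force: 61.6
```

```bash
cat > m.py <<'E'
from h import *
import sys
s=state(); print(s["clock"],s["ee_pos"],s["finger_gap"],s["force"])
k,z0=sys.argv[1],float(sys.argv[2])
for n in("side","top"):
    p,d=read_camera(n); cv2.imwrite(f"pics/{n}{k}.png",p); np.save(n+k+".npy",d)
    T=cloud(n,d).reshape(-1,3)
    m=(T[:,0]>.43)&(T[:,0]<.583)&(T[:,1]>-.06)&(T[:,1]<.1)&(T[:,2]<.3); q=T[m]
    for lo in np.arange(z0+.03,z0+.085,.01):
        w=q[(q[:,2]>lo)&(q[:,2]<lo+.01)]
        if len(w)>30: print(n,round(lo,3),fitc(w))
    w=q[(q[:,2]>.09)&(q[:,2]<.108)]
    if len(w)>30: print(n,"neck",fitc(w))
    w=q[(q[:,2]>.01)&(q[:,2]<.065)]
    if len(w)>30: print(n,"body",fitc(w))
E
python3 m.py 3 0.143
```

```text
4.0 [0.60111691 0.01726623 0.20109714] 0.013124643610654142 [-0.54118491 -0.30770864 -2.17691251]
side 0.173 (array([0.5052, 0.012 ]), np.float64(0.0244), 34)
side 0.183 (array([0.5077, 0.0157]), np.float64(0.035), 50)
side 0.193 (array([0.5075, 0.0206]), np.float64(0.047), 94)
side 0.203 (array([0.5087, 0.0195]), np.float64(0.054), 185)
side 0.213 (array([0.5083, 0.0191]), np.float64(0.0613), 202)
side 0.223 (array([0.5087, 0.0192]), np.float64(0.0657), 106)
side neck (array([0.5087, 0.019 ]), np.float64(0.0335), 202)
side body (array([0.5105, 0.0217]), np.float64(0.0469), 371)
top 0.173 (array([0.5101, 0.0194]), np.float64(0.0282), 246)
top 0.183 (array([0.51  , 0.0196]), np.float64(0.0346), 405)
top 0.193 (array([0.51  , 0.0192]), np.float64(0.0419), 497)
top 0.203 (array([0.5098, 0.0188]), np.float64(0.0496), 477)
top 0.213 (array([0.5095, 0.019 ]), np.float64(0.0572), 515)
top 0.223 (array([0.5097, 0.0193]), np.float64(0.0644), 513)
top neck (array([0.5101, 0.0207]), np.float64(0.0321), 58)
top body (array([0.5098, 0.019 ]), np.float64(0.0443), 244)
```

Request:
move_arm(
  commands=[
    [0,0,-0.02,0,0.005],
    [0,0,-0.04,0,0.005],
    [0,0,-0.055,0,0.005],
    [0,0,-0.062,0,0.005],
    [0,0,-0.064,0,0.005],
  ],
)

```text
clock: 4.72
ee_pos: [0.6014, 0.0162, 0.1368]
tcp_rot: [1.0, -0.025, -0.0, -0.0]
force: [-0.6, 1.0, -2.1]
finger_gap: 0.0131
grip_force: 61.8
```

```bash
python3 m.py 4 0.079
```

```text
4.725 [0.60135399 0.01617487 0.13678807] 0.013127618472397764 [-0.63549345  1.04057053 -2.10379217]
side 0.109 (array([0.5083, 0.0189]), np.float64(0.033), 62)
side 0.119 (array([0.5095, 0.0189]), np.float64(0.0392), 53)
side 0.129 (array([0.5085, 0.0196]), np.float64(0.0464), 116)
side 0.139 (array([0.509 , 0.0188]), np.float64(0.0535), 157)
side 0.149 (array([0.5085, 0.0182]), np.float64(0.0607), 199)
side 0.159 (array([0.5087, 0.0185]), np.float64(0.0656), 100)
side neck (array([0.5089, 0.0186]), np.float64(0.0335), 120)
side body (array([0.51  , 0.0199]), np.float64(0.0456), 380)
top 0.109 (array([0.5103, 0.0196]), np.float64(0.0281), 215)
top 0.119 (array([0.5101, 0.0195]), np.float64(0.0348), 336)
top 0.129 (array([0.51  , 0.0192]), np.float64(0.042), 339)
top 0.139 (array([0.5103, 0.0193]), np.float64(0.0497), 355)
top 0.149 (array([0.51 , 0.019]), np.float64(0.0573), 373)
top 0.159 (array([0.5101, 0.0193]), np.float64(0.0644), 418)
top neck (array([0.5103, 0.0196]), np.float64(0.026), 68)
```

Request:
move_arm(
  commands=[
    [0,0,-0.0015,0,0.005],
    [0,0,-0.0015,0,0.03],
    [0,0,-0.0015,0,0.06],
    [0,0,-0.0015,0,0.06],
    [0,0,0.01,0,0.06],
  ],
)

```text
clock: 5.45
ee_pos: [0.6007, 0.0161, 0.1467]
tcp_rot: [1.0, -0.025, -0.001, -0.0]
force: [0.6, -0.6, -0.4]
finger_gap: 0.0594
grip_force: 0.0
```

Request:
move_arm(
  commands=[
    [0,0,0.03,0,0.06],
    [0,0,0.06,0,0.06],
    [0,-0.03,0.09,0,0.06],
    [0,-0.07,0.1,0,0.06],
    [0,-0.12,0.1,0,0.06],
  ],
)

```text
clock: 6.08
ee_pos: [0.6025, -0.1046, 0.2503]
tcp_rot: [1.0, -0.024, 0.002, 0.0]
force: [-0.6, -0.5, -0.4]
finger_gap: 0.0601
grip_force: 0.0
```

```bash
python3 m.py 5 0.078; python3 - <<'E'
from h import *
T=cloud("top",np.load("top5.npy")); S=T[130:245,290:345].reshape(-1,3); S=S[(S[:,2]>.03)&(S[:,2]<.055)]
hd=S[S[:,0]>.53]; print(hd.min(0),hd.max(0),np.polyfit(hd[:,0],hd[:,1],1))
T=cloud("side",np.load("side5.npy")).reshape(-1,3); hd=T[(T[:,0]>.5)&(T[:,0]<.66)&(T[:,1]>-.385)&(T[:,1]<-.32)&(T[:,2]>.02)&(T[:,2]<.08)]
print(len(hd),hd.min(0),hd.max(0),np.percentile(hd[:,2],[2,50,98]));b=hd[hd[:,0]>.55];print(np.polyfit(b[:,0],b[:,1],1),b.mean(0))
E
```

```text
6.075 [ 0.60253667 -0.10462702  0.25033668] 0.06005570791894953 [-0.64431539 -0.45021043 -0.37936689]
side 0.108 (array([0.5086, 0.0184]), np.float64(0.0325), 58)
side 0.118 (array([0.5102, 0.0208]), np.float64(0.0391), 51)
side 0.128 (array([0.5092, 0.021 ]), np.float64(0.0472), 104)
side 0.138 (array([0.5095, 0.0212]), np.float64(0.0539), 169)
side 0.148 (array([0.5083, 0.0208]), np.float64(0.0609), 191)
side 0.158 (array([0.5085, 0.0198]), np.float64(0.0657), 90)
side neck (array([0.5082, 0.018 ]), np.float64(0.033), 114)
side body (array([0.5103, 0.0216]), np.float64(0.0466), 405)
top 0.108 (array([0.5103, 0.0202]), np.float64(0.0283), 220)
top 0.118 (array([0.51  , 0.0209]), np.float64(0.035), 357)
top 0.128 (array([0.5105, 0.0213]), np.float64(0.0422), 368)
top 0.138 (array([0.5103, 0.0217]), np.float64(0.0501), 407)
top 0.148 (array([0.5104, 0.0227]), np.float64(0.0572), 417)
top 0.158 (array([0.5105, 0.0219]), np.float64(0.0642), 374)
top neck (array([0.5108, 0.0201]), np.float64(0.0258), 75)
[ 0.53010125 -0.36144073  0.03063556] [ 0.62221682 -0.33855952  0.04848333] [-0.06573187 -0.31128726]
286 [ 0.5000563  -0.36245435  0.02067409] [ 0.57695645 -0.33516934  0.04269657] [0.02170046 0.03514885 0.04182443]
[ 0.06144385 -0.3904774 ] [ 0.56204854 -0.35594297  0.03433469]
```

Request:
move_arm(
  commands=[
    [-0.002,-0.05,0,-0.016,0.06],
    [-0.004,-0.1,0,-0.016,0.06],
    [-0.006,-0.155,-0.02,-0.016,0.06],
    [-0.0085,-0.21,-0.04,-0.016,0.06],
    [-0.0085,-0.2455,-0.08,-0.016,0.06],
  ],
)

```text
clock: 6.8
ee_pos: [0.5941, -0.3525, 0.1696]
tcp_rot: [0.999, -0.034, 0.002, 0.002]
force: [-0.4, 0.7, 0.4]
finger_gap: 0.0601
grip_force: 0.0
```

Request:
move_arm(
  commands=[
    [0,0,-0.05,0,0.06],
    [0,0,-0.1,0,0.06],
    [0,0,-0.14,0,0.06],
    [0,0,-0.155,0,0.06],
    [0,0,-0.155,0,0.06],
  ],
)

```text
clock: 7.42
ee_pos: [0.5929, -0.3489, 0.012]
tcp_rot: [0.999, -0.033, -0.001, -0.0]
force: [1.0, -0.7, -0.2]
finger_gap: 0.0599
grip_force: 0.0
```

Request:
move_arm(
  commands=[
    [0,-0.001,0.001,0,0.03],
    [0,-0.001,0.001,0,0.01],
    [0,-0.001,0.001,0,0.01],
    [0,-0.001,0.001,0,0.01],
    [0,-0.001,0.001,0,0.01],
  ],
)

```text
clock: 8.05
ee_pos: [0.5944, -0.3512, 0.0152]
tcp_rot: [0.999, -0.033, 0.002, 0.001]
force: [1.7, -1.2, 6.8]
finger_gap: 0.0171
grip_force: 59.3
```

Request:
move_arm(
  commands=[
    [0,0,0.004,0,0.01],
    [0,0,0.008,0,0.01],
    [0,0,0.012,0,0.01],
    [0,0,0.016,0,0.01],
    [0,0,0.02,0,0.01],
  ],
)

```text
clock: 8.68
ee_pos: [0.5928, -0.3503, 0.0333]
tcp_rot: [0.999, -0.033, -0.0, -0.0]
force: [0.4, -0.0, -4.8]
finger_gap: 0.0173
grip_force: 58.6
```

```bash
cat > sc.py <<'E'
# tilt of scoop: floor/side rim profile along its heading, from both depth views
from h import *
import sys
k=sys.argv[1]; yaw=float(sys.argv[2])  # yaw = heading of lip direction
s=state(); print(s["clock"],s["ee_pos"].round(4),s["finger_gap"],s["force"].round(2),s["moment"].round(3))
g=s["ee_pos"]; f=np.array([np.cos(yaw),np.sin(yaw)]); l=np.array([-f[1],f[0]])
for n in("side","top"):
    p,d=read_camera(n); cv2.imwrite(f"pics/{n}{k}.png",p); np.save(n+k+".npy",d)
    T=cloud(n,d).reshape(-1,3); a=(T[:,:2]-g[:2])@f; b=(T[:,:2]-g[:2])@l
    m=(a>0.03)&(a<.24)&(abs(b)<.055)&(T[:,2]>g[2]-.2)&(T[:,2]<g[2]+.12)
    for lo in np.arange(.03,.24,.02):
        w=m&(a>=lo)&(a<lo+.02)
        if w.sum()>3: print(n,round(lo+.01,3),"z",np.percentile(T[w,2],[3,50,97]).round(4),"b",np.percentile(b[w],[1,99]).round(3),w.sum())
E
python3 sc.py 6 3.0756
```

```text
8.675 [ 0.5928 -0.3503  0.0333] 0.017278110503730886 [ 0.41 -0.02 -4.78] [-0.024 -0.459  0.01 ]
side 0.04 z [-0.0043 -0.0016  0.0583] b [-0.051  0.015] 164
side 0.06 z [-0.0044  0.0431  0.058 ] b [-0.026  0.022] 142
side 0.08 z [-0.0044  0.0373  0.0561] b [-0.005  0.053] 154
side 0.1 z [-0.0043  0.0325  0.0511] b [-0.04   0.053] 415
side 0.12 z [-0.0041  0.0262  0.0468] b [-0.04   0.053] 370
side 0.14 z [-0.0042  0.027   0.0466] b [-0.039  0.053] 328
side 0.16 z [-0.0085  0.0241  0.0467] b [-0.038  0.052] 380
side 0.18 z [-0.0042  0.0171  0.0466] b [-0.05   0.054] 494
side 0.2 z [-0.0048 -0.0028  0.0307] b [-0.053  0.054] 270
side 0.22 z [-0.0047 -0.0027 -0.0012] b [-0.053  0.053] 242
side 0.24 z [-0.0047 -0.003  -0.0009] b [-0.055  0.054] 134
top 0.04 z [-0.0004  0.0008  0.0037] b [0.041 0.055] 18
```

Request:
move_arm(
  commands=[
    [0,0,0.005,0,0.01],
    [0,0,0.014,0,0.01],
    [0,0,0.026,0,0.01],
    [0,0,0.04,0,0.01],
    [0,0,0.055,0,0.01],
  ],
)

```text
clock: 9.4
ee_pos: [0.5931, -0.3505, 0.0897]
tcp_rot: [0.999, -0.033, 0.0, 0.0]
force: [0.0, -0.1, -4.4]
finger_gap: 0.0166
grip_force: 58.6
```

Request:
move_arm(
  commands=[
    [0,0,0.016,0,0.01],
    [0,0,0.032,0,0.01],
    [0,0,0.048,0,0.01],
    [0,0,0.062,0,0.01],
    [0,0,0.074,0,0.01],
  ],
)

```text
clock: 10.02
ee_pos: [0.593, -0.3505, 0.1633]
tcp_rot: [0.999, -0.033, 0.0, 0.0]
force: [-0.3, -0.2, -4.2]
finger_gap: 0.0168
grip_force: 58.6
```

Request:
move_arm(
  commands=[
    [0.002,0.004,0.012,0,0.01],
    [0.006,0.014,0.024,0,0.01],
    [0.012,0.028,0.036,0,0.01],
    [0.02,0.046,0.048,0,0.01],
    [0.028,0.066,0.06,0,0.01],
  ],
)

```text
clock: 10.65
ee_pos: [0.6217, -0.2827, 0.2231]
tcp_rot: [0.999, -0.033, 0.0, -0.0]
force: [0.6, -0.7, -3.9]
finger_gap: 0.0171
grip_force: 58.6
```

```bash
python3 sc.py 7 3.0756
```

```text
10.65 [ 0.6217 -0.2827  0.2231] 0.017149391420694247 [ 0.55 -0.69 -3.86] [-0.063 -0.498 -0.054]
side 0.04 z [0.2283 0.2396 0.2477] b [-0.     0.014] 76
side 0.06 z [0.2286 0.2399 0.2479] b [-0.     0.013] 78
side 0.08 z [0.2277 0.2409 0.2469] b [-0.005  0.013] 69
side 0.1 z [0.208  0.2283 0.2407] b [-0.041  0.045] 290
side 0.12 z [0.2067 0.2214 0.2366] b [-0.04   0.046] 224
side 0.14 z [0.2065 0.223  0.2365] b [-0.039  0.045] 216
side 0.16 z [0.2064 0.2204 0.2363] b [-0.039  0.044] 248
side 0.18 z [0.2056 0.2163 0.2363] b [-0.037  0.043] 312
side 0.2 z [0.2046 0.2116 0.2356] b [-0.034  0.04 ] 24
top 0.04 z [0.2403 0.2521 0.2553] b [-0.011  0.007] 140
top 0.06 z [0.2464 0.2523 0.2553] b [-0.011  0.006] 127
top 0.08 z [0.2464 0.2514 0.2542] b [-0.009  0.007] 33
top 0.1 z [0.2449 0.245  0.2474] b [0.035 0.038] 5
```

View pics/side7.png

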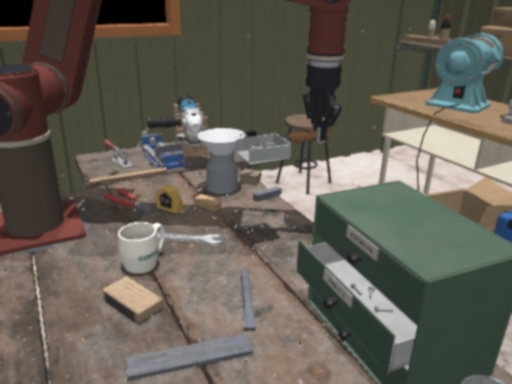

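Request:
move_arm(
  commands=[
    [0.01,0.025,0.002,0,0.01],
    [0.02,0.055,0.002,0,0.01],
    [0.03,0.09,0.002,0,0.01],
    [0.04,0.125,0.002,0,0.01],
    [0.05,0.16,0.002,0,0.01],
  ],
)

```text
clock: 11.38
ee_pos: [0.6711, -0.1231, 0.2241]
tcp_rot: [0.999, -0.033, -0.0, 0.0]
force: [0.2, 0.1, -3.5]
finger_gap: 0.0167
grip_force: 58.8
```

Request:
move_arm(
  commands=[
    [0.01,0.035,0,0,0.01],
    [0.02,0.07,0,0,0.01],
    [0.027,0.1,0,0,0.01],
    [0.032,0.12,0,0,0.01],
    [0.033,0.13,0,0,0.01],
  ],
)

```text
clock: 12.0
ee_pos: [0.704, 0.0066, 0.2241]
tcp_rot: [0.999, -0.033, -0.0, 0.0]
force: [0.2, 0.7, -4.8]
finger_gap: 0.0169
grip_force: 58.8
```

```bash
python3 sc.py 8 3.0756; python3 -c "
import cv2;a=cv2.imread('pics/top8.png')[140:260,90:290];b=cv2.imread('pics/side8.png')[60:220,150:400]
cv2.imwrite('pics/c8.png',cv2.vconcat([cv2.resize(a,(500,300)),cv2.resize(b,(500,300))]))"
```

```text
12.0 [0.704  0.0066 0.2241] 0.01685082249761903 [ 0.16  0.68 -4.82] [-0.009 -0.521  0.031]
side 0.04 z [0.2291 0.2399 0.2486] b [-0.002  0.015] 52
side 0.06 z [0.0278 0.2391 0.2481] b [-0.01   0.016] 52
side 0.08 z [0.0258 0.2335 0.2475] b [-0.03   0.014] 78
side 0.1 z [0.0258 0.2196 0.2409] b [-0.042  0.048] 255
side 0.12 z [0.0262 0.2165 0.2368] b [-0.041  0.046] 208
side 0.14 z [0.1406 0.2077 0.2362] b [-0.048  0.046] 244
side 0.16 z [0.0361 0.1522 0.2362] b [-0.054  0.054] 334
side 0.18 z [0.0324 0.1364 0.2349] b [-0.054  0.052] 465
side 0.2 z [0.0297 0.0941 0.2069] b [-0.053  0.052] 327
side 0.22 z [0.0288 0.0915 0.1505] b [-0.054  0.052] 406
side 0.24 z [0.0274 0.0737 0.1583] b [-0.054  0.051] 202
top 0.04 z [0.2384 0.2504 0.2532] b [-0.008  0.01 ] 141
top 0.06 z [0.2378 0.2506 0.2533] b [-0.008  0.01 ] 149
top 0.08 z [0.0696 0.2464 0.2524] b [-0.009  0.013] 174
top 0.1 z [0.0331 0.2236 0.246 ] b [-0.04   0.043] 686
top 0.12 z [0.2093 0.2156 0.2409] b [-0.039  0.042] 626
top 0.14 z [0.1629 0.2142 0.2413] b [-0.039  0.042] 624
top 0.16 z [0.1418 0.2116 0.2409] b [-0.038  0.052] 736
top 0.18 z [0.1102 0.2105 0.2404] b [-0.051  0.053] 818
top 0.2 z [0.0857 0.1294 0.151 ] b [-0.055  0.054] 395
top 0.22 z [0.1059 0.1311 0.1557] b [-0.054  0.054] 534
top 0.24 z [0.1268 0.1422 0.163 ] b [-0.054  0.051] 297
```

View pics/c8.png

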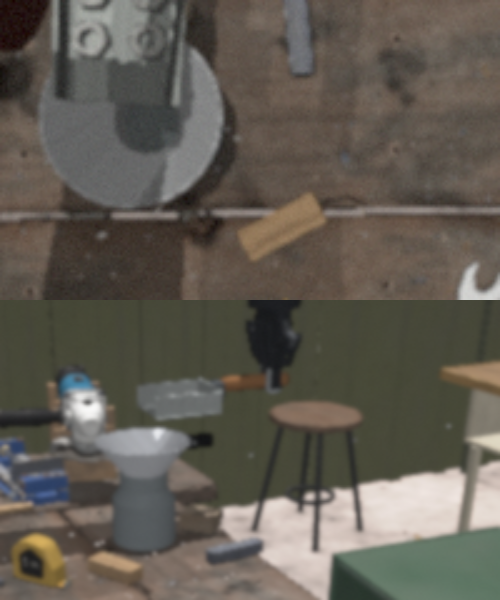

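Request:
move_arm(
  commands=[
    [0,0,0.012,0,0.01],
    [0,0,0.03,0,0.01],
    [0,0,0.04,0,0.01],
    [0,0,0.0,0,0.01],
    [0,0,0.0,0,0.01],
  ],
)

```text
clock: 12.72
ee_pos: [0.7017, 0.0054, 0.221]
tcp_rot: [0.999, -0.033, -0.003, -0.0]
force: [-0.3, 0.8, -6.4]
finger_gap: 0.0171
grip_force: 58.8
```

```bash
python3 sc.py 9 3.0756 | grep -v side
```

```text
12.725 [0.7017 0.0054 0.221 ] 0.017081298577677 [-0.3   0.75 -6.39] [-0.205 -0.519 -0.07 ]
top 0.04 z [0.2216 0.2354 0.2408] b [-0.006  0.01 ] 150
top 0.06 z [0.2114 0.2285 0.2338] b [-0.006  0.011] 154
top 0.08 z [0.1782 0.2095 0.2224] b [-0.039  0.043] 450
top 0.1 z [0.1722 0.1851 0.2076] b [-0.04   0.043] 590
top 0.12 z [0.1657 0.1722 0.2003] b [-0.038  0.043] 565
top 0.14 z [0.1582 0.1649 0.194 ] b [-0.05   0.045] 593
top 0.16 z [0.1098 0.1558 0.1867] b [-0.054  0.053] 723
top 0.18 z [0.0854 0.1278 0.1804] b [-0.054  0.053] 474
top 0.2 z [0.0886 0.1308 0.1518] b [-0.055  0.054] 378
top 0.22 z [0.1137 0.1354 0.1626] b [-0.054  0.054] 533
top 0.24 z [0.1318 0.1479 0.1678] b [-0.053  0.048] 287
```

Request:
move_arm(
  commands=[
    [0,0,0.008,0,0.01],
    [-0.004,0,0.022,0,0.01],
    [-0.012,0,0.04,0,0.01],
    [-0.02,0,0.058,0,0.01],
    [-0.025,0,0.07,0,0.01],
  ],
)

```text
clock: 13.45
ee_pos: [0.6789, 0.0056, 0.2971]
tcp_rot: [0.999, -0.033, 0.001, 0.0]
force: [-0.6, -0.7, -3.3]
finger_gap: 0.0171
grip_force: 59.0
```

```bash
python3 sc.py 10 3.0756 | grep -v side;  python3 -c "
import cv2;a=cv2.imread('pics/top10.png')[140:260,90:290];b=cv2.imread('pics/side10.png')[60:220,150:400]
cv2.imwrite('pics/c10.png',cv2.vconcat([cv2.resize(a,(500,300)),cv2.resize(b,(500,300))]))"
```

```text
13.45 [0.6789 0.0056 0.2971] 0.01713603420083282 [-0.59 -0.69 -3.33] [-0.012 -0.455  0.039]
top 0.04 z [0.2991 0.3112 0.3163] b [-0.006  0.01 ] 181
top 0.06 z [0.2861 0.3042 0.3097] b [-0.007  0.011] 186
top 0.08 z [0.2534 0.2838 0.3001] b [-0.039  0.043] 535
top 0.1 z [0.2476 0.2611 0.2871] b [-0.04   0.043] 735
top 0.12 z [0.15   0.2465 0.275 ] b [-0.038  0.045] 798
top 0.14 z [0.1329 0.239  0.2683] b [-0.037  0.054] 848
top 0.16 z [0.1153 0.2301 0.2617] b [-0.052  0.054] 859
top 0.18 z [0.1079 0.1337 0.2572] b [-0.054  0.054] 395
top 0.2 z [0.116  0.1368 0.1633] b [-0.054  0.053] 547
top 0.22 z [0.1376 0.1565 0.1684] b [-0.051  0.041] 480
top 0.24 z [0.1643 0.1673 0.1708] b [-0.027  0.014] 49
```

View pics/c10.png

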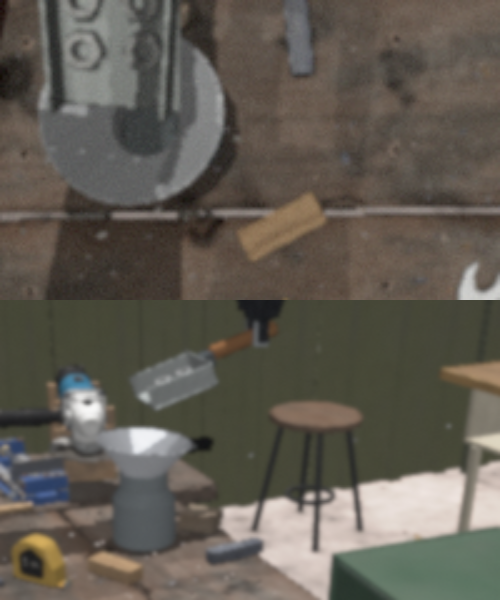

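Request:
move_arm(
  commands=[
    [-0.006,0,0.004,0,0.01],
    [-0.014,0,0.01,0,0.01],
    [-0.018,0,0.01,0,0.01],
    [-0.018,0,-0.03,0,0.01],
    [-0.018,0,-0.03,0,0.01],
  ],
)

```text
clock: 14.18
ee_pos: [0.6584, 0.0058, 0.2598]
tcp_rot: [0.999, -0.033, -0.004, -0.0]
force: [-0.0, -0.2, -5.5]
finger_gap: 0.0169
grip_force: 59.3
```

```bash
python3 sc.py 11 3.0756 | grep -v side;  python3 -c "
import cv2;a=cv2.imread('pics/top11.png')[140:260,90:290];b=cv2.imread('pics/side11.png')[60:220,150:400]
cv2.imwrite('pics/c11.png',cv2.vconcat([cv2.resize(a,(500,300)),cv2.resize(b,(500,300))]))"
```

```text
14.175 [0.6584 0.0058 0.2598] 0.016923296204388805 [-0.01 -0.21 -5.45] [ 0.046 -0.632 -0.017]
top 0.04 z [0.1511 0.2657 0.273 ] b [-0.007  0.011] 185
top 0.06 z [0.2093 0.2508 0.2627] b [-0.038  0.042] 250
top 0.08 z [0.1987 0.2201 0.2458] b [-0.04   0.043] 698
top 0.1 z [0.1595 0.2024 0.2269] b [-0.039  0.045] 651
top 0.12 z [0.1465 0.1869 0.2174] b [-0.037  0.053] 681
top 0.14 z [0.137  0.1748 0.2066] b [-0.038  0.053] 678
top 0.16 z [0.0918 0.1367 0.1976] b [-0.054  0.054] 422
top 0.18 z [0.1153 0.1371 0.1633] b [-0.054  0.053] 551
top 0.2 z [0.1384 0.1568 0.169 ] b [-0.052  0.04 ] 471
top 0.22 z [0.1637 0.1681 0.171 ] b [-0.023  0.014] 40
```

View pics/c11.png

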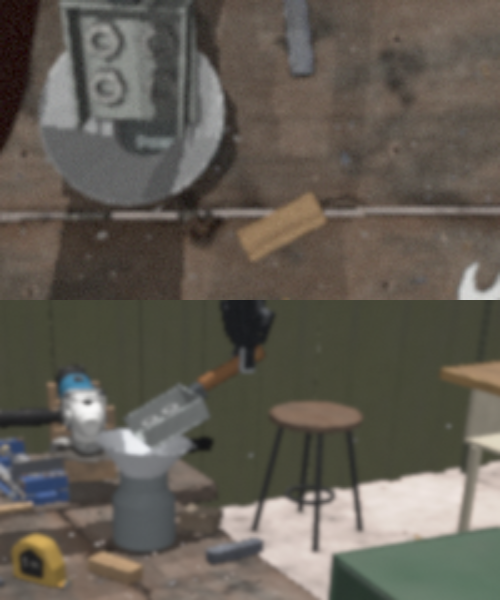

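Request:
move_arm(
  commands=[
    [0,0,0.014,0,0.01],
    [-0.004,0,0.034,0,0.01],
    [-0.008,0,0.05,0,0.01],
    [-0.008,0,0.005,0,0.01],
    [-0.008,0,0.005,0,0.01],
  ],
)

```text
clock: 14.9
ee_pos: [0.651, 0.0058, 0.2667]
tcp_rot: [0.999, -0.033, -0.003, -0.0]
force: [-1.0, 0.6, -3.9]
finger_gap: 0.0168
grip_force: 60.7
```

```bash
python3 sc.py 12 3.0756 | grep -v side;  python3 -c "
import cv2;a=cv2.imread('pics/top12.png')[140:260,90:290];b=cv2.imread('pics/side12.png')[60:220,150:400]
cv2.imwrite('pics/c12.png',cv2.vconcat([cv2.resize(a,(500,300)),cv2.resize(b,(500,300))]))"
```

```text
14.9 [0.651  0.0058 0.2667] 0.016751443774444087 [-1.02  0.57 -3.88] [-0.03  -0.295  0.002]
top 0.04 z [0.2289 0.2633 0.2725] b [-0.007  0.011] 182
top 0.06 z [0.1945 0.2239 0.2553] b [-0.04   0.044] 518
top 0.08 z [0.1797 0.1904 0.2343] b [-0.039  0.043] 764
top 0.1 z [0.155  0.1733 0.2108] b [-0.054  0.05 ] 661
top 0.12 z [0.1435 0.1583 0.1954] b [-0.054  0.054] 661
top 0.14 z [0.0867 0.1508 0.1821] b [-0.054  0.053] 563
top 0.16 z [0.1024 0.1344 0.1576] b [-0.055  0.054] 456
top 0.18 z [0.12   0.1437 0.1658] b [-0.054  0.05 ] 578
top 0.2 z [0.1481 0.1615 0.1691] b [-0.046  0.032] 313
```

View pics/c12.png

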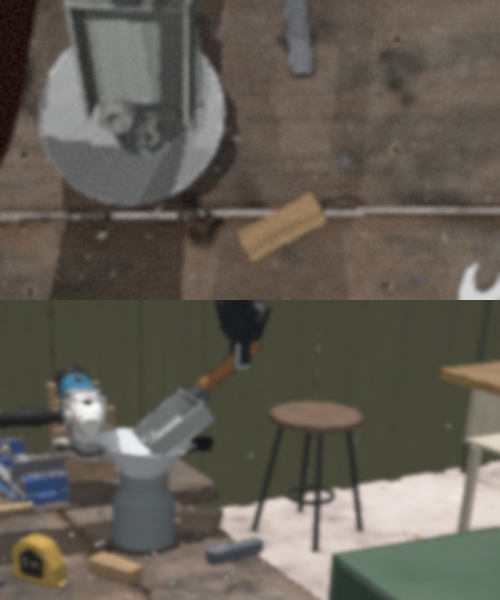

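Request:
move_arm(
  commands=[
    [0,0,0,0,0.01],
    [0,0,0,0,0.01],
    [0,0,0.015,0,0.01],
    [0,0,0.04,0,0.01],
    [0,0,0.07,0,0.01],
  ],
)

```text
clock: 15.62
ee_pos: [0.6529, 0.0056, 0.341]
tcp_rot: [0.999, -0.033, 0.0, -0.0]
force: [0.1, -0.1, -2.8]
finger_gap: 0.0172
grip_force: 60.7
```

Request:
move_arm(
  commands=[
    [0.02,0,0.02,0,0.01],
    [0.05,0,0.03,0,0.01],
    [0.09,0,0.03,0,0.01],
    [0.12,0,0.03,0,0.01],
    [0.13,0,0.03,0,0.01],
  ],
)

```text
clock: 16.25
ee_pos: [0.7842, 0.0055, 0.3693]
tcp_rot: [0.999, -0.033, 0.0, 0.0]
force: [0.5, 0.3, -2.8]
finger_gap: 0.0167
grip_force: 60.8
```

```bash
python3 m.py 13 0.078;  python3 -c "
import cv2;a=cv2.imread('pics/top13.png')[100:260,80:290];b=cv2.imread('pics/side13.png')[20:220,150:400]
cv2.imwrite('pics/c13.png',cv2.vconcat([cv2.resize(a,(394,300)),cv2.resize(b,(394,300))]))"
```

```text
16.25 [0.7842455  0.005526   0.36929618] 0.016728115422280147 [ 0.54502696  0.30763559 -2.7754697 ]
side 0.108 (array([0.5087, 0.0195]), np.float64(0.0328), 63)
side 0.118 (array([0.5111, 0.0209]), np.float64(0.0403), 56)
side 0.128 (array([0.5123, 0.0196]), np.float64(0.0465), 118)
side 0.138 (array([0.5128, 0.0194]), np.float64(0.0542), 166)
side 0.148 (array([0.5137, 0.0188]), np.float64(0.0615), 192)
side 0.158 (array([0.5106, 0.0187]), np.float64(0.065), 75)
side neck (array([0.5084, 0.0186]), np.float64(0.0334), 128)
side body (array([0.5091, 0.0197]), np.float64(0.0451), 423)
top 0.108 (array([0.5094, 0.0207]), np.float64(0.0284), 206)
top 0.118 (array([0.5115, 0.0208]), np.float64(0.0353), 359)
top 0.128 (array([0.5125, 0.0209]), np.float64(0.0429), 465)
top 0.138 (array([0.5134, 0.0202]), np.float64(0.0506), 543)
top 0.148 (array([0.5143, 0.0201]), np.float64(0.0583), 650)
top 0.158 (array([0.5132, 0.0202]), np.float64(0.0643), 589)
top neck (array([0.5077, 0.0216]), np.float64(0.026), 68)
top body (array([0.4976, 0.0168]), np.float64(0.0373), 101)
```

View pics/c13.png

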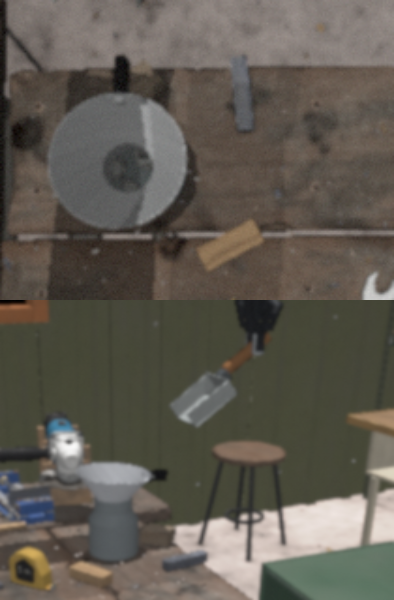

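```bash
python3 - <<'E'
from h import *
d=np.load("top13.npy"); T=cloud("top",d); P=T.reshape(-1,3)
r=np.hypot(P[:,0]-.510,P[:,1]-.02); m=(r<.05)&(P[:,2]<.1); q=P[m]; 
print(len(q),np.histogram(q[:,2],bins=np.arange(-.02,.11,.01)))
m=(r<.075)&(P[:,2]>.15)&(P[:,2]<.2); w=P[m]; A=np.c_[w[:,:2]-[.51,.02],np.ones(len(w))]; a=r[m]>.06; print("rim plane",np.linalg.lstsq(A[a],w[a,2],rcond=None)[0])
p=cv2.imread("pics/top13.png"); c=p[165:210,125:180]
c=cv2.resize(cv2.convertScaleAbs(c,alpha=2.2),None,fx=9,fy=9,interpolation=cv2.INTER_CUBIC); cv2.imwrite("pics/c14.png",c)
E
```

```text
627 (array([  0,  32, 282,  61, 143,  31,   0,   0,   0,   3,  39,  36]), array([-0.02, -0.01,  0.  ,  0.01,  0.02,  0.03,  0.04,  0.05,  0.06,
        0.07,  0.08,  0.09,  0.1 ]))
rim plane [-0.07668263  0.00138333  0.16108973]
```

View pics/c14.png

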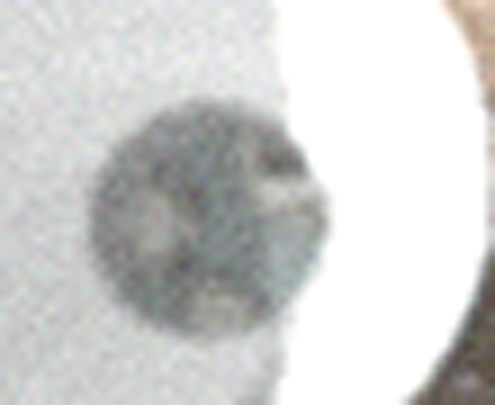

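Request:
move_arm(
  commands=[
    [0,-0.02,0,0,0.01],
    [-0.01,-0.06,0,0,0.01],
    [-0.03,-0.105,0,0,0.01],
    [-0.05,-0.15,0,0,0.01],
    [-0.07,-0.195,0,0,0.01],
  ],
)

```text
clock: 16.98
ee_pos: [0.7112, -0.192, 0.3707]
tcp_rot: [0.999, -0.034, 0.001, 0.0]
force: [0.6, 0.7, -2.7]
finger_gap: 0.0168
grip_force: 60.8
```

Request:
move_arm(
  commands=[
    [-0.02,-0.04,-0.015,0,0.01],
    [-0.04,-0.08,-0.04,0,0.01],
    [-0.06,-0.115,-0.075,0,0.01],
    [-0.075,-0.14,-0.11,0,0.01],
    [-0.08,-0.15,-0.135,0,0.01],
  ],
)

```text
clock: 17.6
ee_pos: [0.63, -0.3421, 0.2335]
tcp_rot: [0.999, -0.035, -0.001, 0.0]
force: [0.9, 0.2, -3.1]
finger_gap: 0.0173
grip_force: 60.8
```

```bash
python3 sc.py 15 3.0756
```

```text
17.6 [ 0.63   -0.3421  0.2335] 0.017282283691720125 [ 0.93  0.16 -3.11] [ 0.004 -0.272  0.02 ]
side 0.04 z [0.2039 0.2216 0.2346] b [-0.004  0.013] 118
side 0.06 z [0.1575 0.1792 0.2171] b [-0.04   0.045] 325
side 0.08 z [0.1437 0.1663 0.1964] b [-0.04   0.046] 439
side 0.1 z [0.1282 0.1462 0.1745] b [-0.039  0.044] 382
side 0.12 z [0.1132 0.1311 0.1587] b [-0.038  0.044] 367
side 0.14 z [0.1112 0.1309 0.1472] b [-0.037  0.044] 178
```

Request:
move_arm(
  commands=[
    [-0.03,0,-0.02,0,0.01],
    [-0.06,0,-0.045,0,0.01],
    [-0.08,0,-0.07,0,0.01],
    [-0.085,0,-0.09,0,0.01],
    [-0.085,0,-0.1,0,0.01],
  ],
)

```text
clock: 18.32
ee_pos: [0.5483, -0.3394, 0.1344]
tcp_rot: [0.999, -0.033, 0.0, 0.0]
force: [0.2, 1.5, -2.5]
finger_gap: 0.0169
grip_force: 60.8
```

Request:
move_arm(
  commands=[
    [0.004,0,-0.01,0,0.01],
    [0.01,0,-0.02,0,0.01],
    [0.015,0,-0.03,0,0.01],
    [0.02,0,-0.04,0,0.01],
    [0.024,0,-0.05,0,0.01],
  ],
)

```text
clock: 18.95
ee_pos: [0.576, -0.3409, 0.0874]
tcp_rot: [0.999, -0.033, 0.003, 0.002]
force: [3.3, 0.3, 5.0]
finger_gap: 0.0167
grip_force: 59.1
```

```bash
python3 sc.py 16 3.0756
```

```text
18.95 [ 0.576  -0.3409  0.0874] 0.016733145696575243 [3.27 0.28 5.02] [-0.027 -0.061  0.081]
side 0.04 z [-0.0045  0.078   0.0966] b [-0.029  0.028] 160
side 0.06 z [-0.0043  0.0552  0.0879] b [-0.003  0.05 ] 212
side 0.08 z [-0.0042  0.0414  0.0743] b [-0.039  0.051] 472
side 0.1 z [-0.0043  0.0287  0.058 ] b [-0.04   0.053] 397
side 0.12 z [-0.0039  0.0211  0.0501] b [-0.038  0.053] 386
side 0.14 z [-0.0066  0.0142  0.0421] b [-0.037  0.053] 372
side 0.16 z [-0.0041  0.0033  0.0336] b [-0.05   0.054] 400
side 0.18 z [-0.005  -0.0029 -0.0004] b [-0.053  0.054] 248
side 0.2 z [-0.0048 -0.0029 -0.0007] b [-0.054  0.054] 246
side 0.22 z [-0.0047 -0.0028 -0.001 ] b [-0.054  0.053] 259
side 0.24 z [-0.0043 -0.0027 -0.0008] b [-0.052  0.052] 121
top 0.04 z [-0.0015  0.0035  0.101 ] b [-0.008  0.055] 197
top 0.06 z [-0.0012  0.0016  0.0918] b [0.001 0.055] 48
```

Lip on the bench and pivoting nicely; continue down to flat.

Request:
move_arm(
  commands=[
    [0.004,0,-0.012,0,0.01],
    [0.008,0,-0.024,0,0.01],
    [0.011,0,-0.036,0,0.01],
    [0.014,0,-0.048,0,0.01],
    [0.016,0,-0.058,0,0.01],
  ],
)

```text
clock: 19.68
ee_pos: [0.5877, -0.3391, 0.0249]
tcp_rot: [0.999, -0.033, -0.001, -0.0]
force: [2.4, -1.5, 2.6]
finger_gap: 0.0168
grip_force: 58.4
```

Request:
move_arm(
  commands=[
    [0.001,0,-0.006,0,0.01],
    [0.002,0,-0.012,0,0.01],
    [0.002,0,-0.014,0,0.01],
    [0.002,0,-0.014,0,0.01],
    [0.002,0,-0.014,0,0.01],
  ],
)

```text
clock: 20.3
ee_pos: [0.5904, -0.3395, 0.013]
tcp_rot: [0.999, -0.033, 0.0, 0.0]
force: [1.6, 1.5, 3.8]
finger_gap: 0.017
grip_force: 59.3
```

```bash
python3 sc.py 17 3.0756 | grep side
```

```text
side 0.04 z [-0.0046  0.023   0.0389] b [-0.022  0.022] 137
side 0.06 z [-0.0047 -0.001   0.0396] b [-0.02   0.036] 159
side 0.08 z [-0.0047  0.0172  0.0382] b [-0.004  0.054] 150
side 0.1 z [-0.0034  0.0166  0.0338] b [-0.04   0.052] 394
side 0.12 z [-0.0037  0.0093  0.0315] b [-0.039  0.053] 284
side 0.14 z [-0.0043  0.0098  0.0328] b [-0.038  0.053] 294
side 0.16 z [-0.0046  0.0112  0.0331] b [-0.037  0.053] 294
side 0.18 z [-0.0039  0.0062  0.033 ] b [-0.048  0.052] 397
side 0.2 z [-0.0049 -0.0028  0.0052] b [-0.054  0.053] 253
side 0.22 z [-0.0047 -0.0028  0.004 ] b [-0.054  0.054] 264
side 0.24 z [-0.0049 -0.0027 -0.0005] b [-0.053  0.052] 124
```

Flat (within ~1°). Release and back off upward.

Request:
move_arm(
  commands=[
    [0,0,0,0,0.03],
    [0,0,0,0,0.06],
    [0,0,0,0,0.06],
    [0,0,0.02,0,0.06],
    [0,0,0.05,0,0.06],
  ],
)

```text
clock: 21.02
ee_pos: [0.5893, -0.339, 0.0627]
tcp_rot: [0.999, -0.033, -0.001, -0.001]
force: [-0.3, -0.1, -0.6]
finger_gap: 0.0601
grip_force: 0.0
```

Request:
move_arm(
  commands=[
    [0,0,0.03,0,0.06],
    [0,0,0.07,0,0.06],
    [0,-0.02,0.11,0,0.06],
    [0,-0.05,0.14,0,0.06],
    [0,-0.08,0.15,0,0.06],
  ],
)

```text
clock: 21.65
ee_pos: [0.5913, -0.4211, 0.2181]
tcp_rot: [0.999, -0.033, 0.003, 0.002]
force: [0.5, -0.2, -0.2]
finger_gap: 0.0601
grip_force: 0.0
```

Request:
move_arm(
  commands=[
    [0,0,0,0,0.06],
    [0,0,0,0,0.06],
    [0,0,0,0,0.06],
    [0,0,0,0,0.06],
    [0,0,0,0,0.06],
  ],
)

```text
clock: 22.28
ee_pos: [0.59, -0.4188, 0.212]
tcp_rot: [0.999, -0.033, -0.0, -0.0]
force: [-0.3, 0.3, 0.2]
finger_gap: 0.0604
grip_force: 0.0
```

```bash
python3 m.py 18 0.078 | grep -v 0.1[24]; python3 - <<'E'
from h import *
T=cloud("top",np.load("top18.npy")).reshape(-1,3); m=(T[:,0]>.385)&(T[:,0]<.66)&(T[:,1]>-.42)&(T[:,1]<-.27)&(T[:,2]>.012)&(T[:,2]<.08); q=T[m]
for x in np.arange(.38,.64,.03):
    w=q[(q[:,0]>x)&(q[:,0]<x+.03)]
    if len(w): print(round(x,2),np.percentile(w[:,2],[50,97]).round(4),w[:,1].min().round(3),w[:,1].max().round(3))
P=T; r=np.hypot(P[:,0]-.510,P[:,1]-.02); w=P[(r>.06)&(r<.075)&(P[:,2]>.15)&(P[:,2]<.2)]; print(np.linalg.lstsq(np.c_[w[:,:2]-[.51,.02],np.ones(len(w))],w[:,2],rcond=None)[0])
E
```

```text
22.275 [ 0.59004552 -0.41881336  0.21203708] 0.060380335610889235 [-0.33558687  0.31886787  0.16680062]
side 0.108 (array([0.5086, 0.0184]), np.float64(0.0327), 56)
side 0.118 (array([0.5116, 0.0204]), np.float64(0.0398), 60)
side 0.138 (array([0.5131, 0.0184]), np.float64(0.0536), 145)
side 0.158 (array([0.511 , 0.0192]), np.float64(0.0652), 85)
side neck (array([0.5083, 0.0177]), np.float64(0.0331), 126)
side body (array([0.5101, 0.0204]), np.float64(0.0459), 397)
top 0.108 (array([0.5094, 0.0209]), np.float64(0.0285), 212)
top 0.118 (array([0.5112, 0.0205]), np.float64(0.0352), 363)
top 0.138 (array([0.5133, 0.0207]), np.float64(0.0504), 528)
top 0.158 (array([0.5133, 0.0203]), np.float64(0.0644), 571)
top neck (array([0.5076, 0.0216]), np.float64(0.026), 67)
top body (array([0.4984, 0.0169]), np.float64(0.0372), 118)
0.44 [0.0286 0.0351] -0.293 -0.291
0.47 [0.0345 0.0395] -0.346 -0.292
0.5 [0.0402 0.0462] -0.344 -0.325
0.53 [0.0433 0.0472] -0.346 -0.328
0.56 [0.0433 0.0469] -0.351 -0.33
0.59 [0.0428 0.0466] -0.35 -0.332
0.62 [0.0408 0.0409] -0.347 -0.339
[-0.07516149  0.00239623  0.16113428]
```

View pics/top18.png

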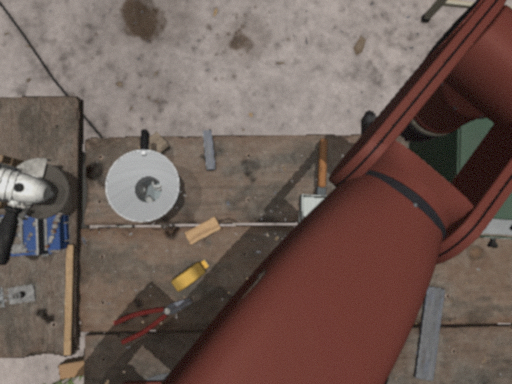

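```bash
python3 -c "
from bench import *
print(finish_job())"
```

```text
the job is handed in; nothing more can be done
None
```

The job is handed in, and the verdict was not shown to me. By my last measurements the funnel sits in the canister's neck (tilt about 0.08 rad), the scoop lies flat and empty on the bench, and the canister, offcut and bar look undisturbed; that all four nuts are inside the canister I infer from the scoop's weight loss matching four nuts and none showing on the bench.

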